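# Sound the two bores of a tube block with a depth rod

### The job

Long sample tubes fit only the deeper of the two bores in the aluminium tube block. Take the depth rod by its black head from its white stand and lower it gently into the left bore and then the right bore, each time until it lightly presses the rubber cushion at the bottom for a moment, and compare how far it went in. Leave the rod standing, released, on the bottom of the deeper bore, without ever crushing a cushion or disturbing the other things on the bench.

Things in the scene. Friction and masses are not known exactly. Their poses are not given: they have to be found in the camera images.
- block: tube block, fixed to the bench: a bare aluminium block 80 (x) x 120 (y) x 85 mm high on a beige plate 150 x 150 x 15 mm; the top face is 100 mm above the origin, which is the centre of the underside; z up, two vertical bores at y = +30 and y = -30 mm. It is turned by less than 0.4 rad, so its y axis points to the robot's left
- left_mouth (a point): centre of the mouth of the left bore (the one farther to the robot's left, +y of the block), in the top face, 100 mm above the bench; axes as the block's. The bore is 14 mm in diameter with a 2 mm chamfer. Depth from the mouth to the cushion: one bore 40 to 52 mm, the other 62 to 76 mm, drawn anew and not told which; the two look alike from outside
- right_mouth (a point): centre of the mouth of the right bore (-y of the block), in the top face, 100 mm above the bench; otherwise as the left one
- cushion_1 (a joint): compression in m of the rubber cushion at the bottom of one of the bores (not told which): 0 untouched, grows as it is pressed down, about 3 N per mm. A light press is 1 mm or more (3 N); at 5 mm (15 N) it is crushed
- cushion_2 (a joint): the same for the cushion in the other bore
- rod_grip (a point): centre of the depth rod's head: the head is a black plastic cylinder 26 mm in diameter and 32 mm high at the top of the rod, to be gripped from above, this point being half-way up it; z is the rod's axis, up. The rod weighs 110 to 180 g, centre of mass near the middle, and starts upright in the stand
- rod_tip (a point): centre of the rod's lower end, 144 mm below the head's centre; the steel shaft is 12 mm in diameter with a 3 mm chamfered end and 128 mm long from tip to head; z up along the rod
- stand: white plastic stand, fixed to the bench, 70 x 70 x 50 mm high, with a vertical hole 13.5 mm wide and 40 mm deep at its centre that holds the rod; origin at the centre of its underside, z up
- tipbox_center (a point): bystander: pipette-tip box, blue with clear lid, 85 x 120 x 70 mm high, this point half-way up; leave alone
- jar_center (a point): bystander: clear round jar with white lid, 84 mm in diameter, 110 mm high, this point half-way up; leave alone
- tuberack_center (a point): bystander: white rack with orange-capped tubes, 85 x 130 x 82 mm high, this point 40 mm up; leave alone
Not all that is in view belongs to the job. There is more than one size of the block; the one meant has the size given above.

How it is judged:
On the way, in this order (a step that is already met when the one before it is completed fails the run):
1. the rod, in the left bore, presses the cushion at its bottom by more than 0.8 mm (horizontal distance between rod_tip and left_mouth below 0.005 m and z of rod_tip in the frame of left_mouth below -0.03 m and value of joint any of cushion_1, cushion_2 above 0.0008 m), for 0.2 s.
2. then the rod, in the right bore, presses the cushion at its bottom by more than 0.8 mm (horizontal distance between rod_tip and right_mouth below 0.005 m and z of rod_tip in the frame of right_mouth below -0.03 m and value of joint any of cushion_1, cushion_2 above 0.0008 m), for 0.2 s.
At the end, for the whole second after the job is handed in: the rod stands released, at rest and upright within 0.12 rad on the cushion of the deeper bore: tip within 5 mm of the bore's axis, more than 58 mm below the mouth, cushion compressed over 0.1 mm by the rod; each bystander within 15 mm of its start ((horizontal distance between rod_tip and left_mouth below 0.005 m or horizontal distance between rod_tip and right_mouth below 0.005 m) and z of rod_tip in the frame of block below 0.042 m and value of joint any of cushion_1, cushion_2 above 0.0001 m and angle between rod_tip's own z axis and vertical below 0.12 rad and linear speed of rod below 0.02 m/s and distance of each of tipbox_center, jar_center, tuberack_center from where it was at the start of the episode below 0.015 m); the robot touches nothing.
It fails at once if a cushion is pressed in by more than 5 mm (crushed, over 15 N) (value of joint any of cushion_1, cushion_2 above 0.005 m).
It fails at once if the rod and the block press on each other with more than 25 N (contact force between rod and block above 25 N).
It fails at once if the tip box is moved by more than 15 mm (distance of tipbox_center from where it was at the start of the episode above 0.015 m).
It fails at once if the jar is moved by more than 15 mm (distance of jar_center from where it was at the start of the episode above 0.015 m).
It fails at once if the tube rack is moved by more than 15 mm (distance of tuberack_center from where it was at the start of the episode above 0.015 m).
It also fails if it takes over 64 s, if anything falls off the work surface, if the arm or the gripper's body presses on something with over 40 N, if the wrist force passes 120 N, or if a joint passes its speed limit or range.

### The arm

A 7-joint arm with a two-finger parallel gripper is mounted at the origin on the work surface. World frame = base frame: x ahead of the robot, y to its left, z up, the work surface at z = 0. Lengths are in m, angles in rad, forces in N, time in s.
With the tool pointing down it reaches from about 0.4 to 0.85 m from the base axis. Payload 10.4 kg.
Tool frame: the origin (TCP) lies at the very end of the fingers, on their centre line; the grasp point (between the pads) lies 19 mm behind it; y points along the fingers, x is the direction in which the jaws open and shut, and the axes are right-handed (so a half turn about y gives the same grasp; the last joint's range is limited). The gripper opens to 85 mm and grips with 20 to 120 N. Pads are 22 mm wide; open, the fingers measure 114 mm over their backs; the gripper's body (76 mm by 85 mm) begins 54 mm behind the grasp point. The pads swing forward as they close: fully open they stand 13 mm farther back than shut.
Start: joints at [1.219, 0.332, -0.065, 1.46, 0.022, 1.35, -0.088], TCP at [0.202, -0.592, 0.231] pointing down, gripper open.
Joint ranges: [-2.6, 2.6], [-0.5, 2.12], [-1.47, 1.34], [0.16, 2.42], [-1.27, 4.41], [0.06, 2.06], [-2.6, 2.6]. Speed limits (rad/s): [2.22, 2.22, 2.79, 2.79, 3.14, 3.14, 3.14].

### API

Orientations are given as a unit quaternion [x, y, z, w].
In Python, from bench import r gives the robot as it stands.
- The arm moves only by the tool step_arm, never from a script. Its arguments are lists of equal length, an entry for each row: "translation": the shift along the tool's x, y, z in mm, a list of three; "rot": the turn, a rotation vector about the tool's x, y, z in degrees, a list of three; "fingers": the finger opening in mm, from 0 to 85.4. A call has 1 to 8 rows; each row shifts and turns the pose as measured when the row begins, along the tool's axes as they then stand; what a row does not reach is not made up. A row lasts 1/10 s, in which the tool goes at most 50 mm and 8.59 degrees, less where a joint would pass 70% of its speed; a pose out of reach is approached as far as the arm can. A call with a gripper value outside its range is refused whole. The fingers move at their own pace and stop on an object; "squeeze" is the grip in N (left out, the last holds). Time passes only in rows, so rows that do not move let the fingers close. It gives the time, the measured TCP pose, the force and the opening at its end, in the units of the state.
- r.get_state(): the state, without advancing time (a new reading comes with each control period).
- r.read_camera(name): name is "side" or "top"; returns a dict with "color" (384x512x3 uint8, red, green, blue), "fx", "fy", "cx", "cy" (pixels), "extrinsics" (4x4, takes a point from camera to world coordinates). Camera axes: x right, y down, z forward; pixel columns grow to the right and rows downward; lengths in m; the calibration is good to about 2 mm. A picture is of the moment at which its call begins. There is no depth.
- r.close_job(): hands the job in, once; it reports no verdict.
The state is a dict: "t": time; "joint_pos": joint angles; "joint_vel": joint speeds; "joint_torque": joint torques, N m; "tool_pos": TCP position; "tcp_rot": TCP orientation; "ft_force": force on the tool from outside, world axes, zero at the start; "moment": the same for the moment, N m; "opening": opening from 0.0 (shut) to 1.0 (fully open).
Only numpy, scipy, OpenCV 4.12 (cv2) and the standard library are available. Lean on these libraries where they do the work, as an engineer would, in place of code of your own. Each camera call takes 0.05 s, during which the arm holds its last target.

## Working session

There is one attempt and no reset: what is moved stays moved. The work goes in short steps, Python scripts to look and compute and a tool call to move; the robot and the scene stay as the last step left them, time stands still between calls to the robot, and variables do not carry over. Pictures are saved under pics/ and viewed, and the job is handed in when it is done.

Besides the shell and the picture viewer there is one more tool, called by a JSON object that holds its "name" and its "arguments". step_arm: Moves the arm, as the interface text tells. Its arguments: {"type":"object","properties":{"translation":{"type":"array"},"rot":{"type":"array"},"fingers":{"type":"array"},"squeeze":{"type":"number"}},"required":["translation","rot","fingers"]}

```bash
ls; mkdir -p pics
python3 - <<'E'
from bench import r
import cv2,numpy as np,pickle
s=r.get_state()
print({k:np.round(v,4) for k,v in s.items()})
for n in("side","top"):
    c=r.read_camera(n); pickle.dump(c,open(f"{n}0.pkl","wb"))
    print(n,c["fx"],c["fy"],c["cx"],c["cy"],np.round(c["extrinsics"],4).tolist())
    cv2.imwrite(f"pics/{n}0.png",cv2.resize(c["color"][:,:,::-1],(800,600),interpolation=cv2.INTER_CUBIC))
E
```

```text
pics
{'t': np.float64(0.0), 'joint_pos': array([ 1.2194,  0.3329, -0.0647,  1.4609,  0.0216,  1.3499, -0.0885]), 'joint_vel': array([-0.0003, -0.0012,  0.0003, -0.0004,  0.0004,  0.0014,  0.0016]), 'joint_torque': array([ 8.00000e-04, -6.25439e+01,  4.97000e-02, -3.91603e+01,
        1.63000e-02,  9.90000e-03, -0.00000e+00]), 'tool_pos': array([ 0.2017, -0.5912,  0.2305]), 'tcp_rot': array([-0.5748,  0.4118, -0.411 ,  0.5754]), 'ft_force': array([-0.787 ,  0.535 ,  0.9337]), 'moment': array([-0.0517, -0.0033, -0.0151]), 'opening': np.float64(0.9993)}
side 473.05630151869184 473.05630151869184 259.58545289577216 192.14488244541624 [[0.9995, -0.0176, 0.0248, 0.5531], [-0.0304, -0.5523, 0.8331, -0.958], [-0.001, -0.8335, -0.5525, 0.7956], [0.0, 0.0, 0.0, 1.0]]
top 440.0959332237009 440.0959332237009 252.34275798622545 193.1332849613819 [[0.0165, -0.998, 0.0607, 0.5191], [-0.9996, -0.0152, 0.0217, 0.0463], [-0.0208, -0.061, -0.9979, 1.2044], [0.0, 0.0, 0.0, 1.0]]
```

View pics/side0.png

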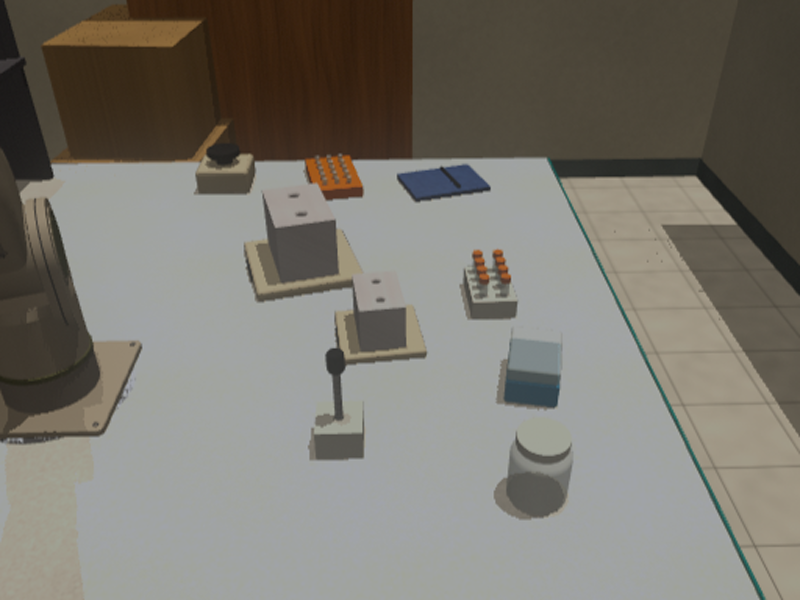

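View pics/top0.png

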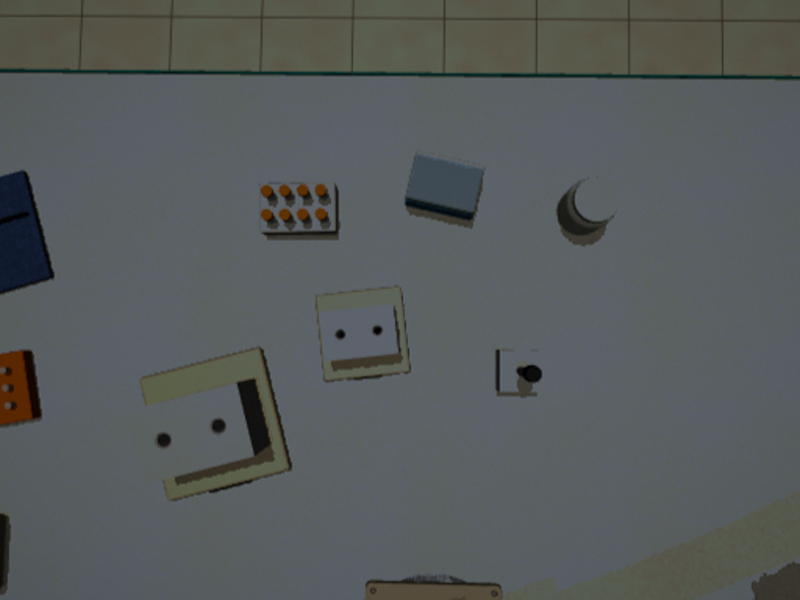

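The top view (800x600) shows two two-hole blocks. The small one has bores at (340,334) and (377,330) and its plate is about 85 px wide, roughly 150 mm. The large one has bores at (163,440) and (218,426) and its plate is about 125 px, roughly 218 mm, so the small block is the right one. There are two black heads: the rod head in the white stand at top (531,373) / side (335,362), and a black knob on a beige box at side (223,153). The rod is the one in the stand. The close crops will confirm both choices.

Run:
```python
import cv2,pickle,numpy as np
def crop(n,x0,y0,w,h):
    c=pickle.load(open(n+"0.pkl","rb"))["color"][:,:,::-1]
    im=cv2.resize(c[y0:y0+h,x0:x0+w],None,fx=6,fy=6,interpolation=cv2.INTER_NEAREST)
    im=np.clip(im.astype(float)*1.7,0,255).astype(np.uint8)
    for i in range(0,w,10): cv2.putText(im,str(x0+i),(i*6,10),0,.35,(0,0,255),1); cv2.line(im,(i*6,0),(i*6,4),(0,0,255),1)
    for i in range(0,h,10): cv2.putText(im,str(y0+i),(0,i*6+4),0,.35,(0,0,255),1)
    return im
a=crop("top",198,180,66,66);b=crop("top",310,218,44,40)
cv2.imwrite("pics/ctop.png",np.hstack([a,np.pad(b,((0,a.shape[0]-b.shape[0]),(0,0),(0,0)))]))
a=crop("side",210,170,66,62);b=crop("side",196,218,44,80)
b=np.pad(b,((0,0),(0,0),(0,0)));a=np.pad(a,((0,b.shape[0]-a.shape[0]),(0,0),(0,0)))
cv2.imwrite("pics/cside.png",np.hstack([a,b]))
```

```text
(no output)
```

View pics/ctop.png

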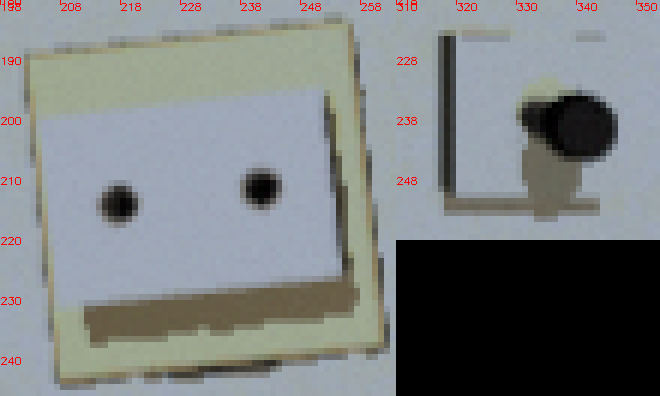

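View pics/cside.png

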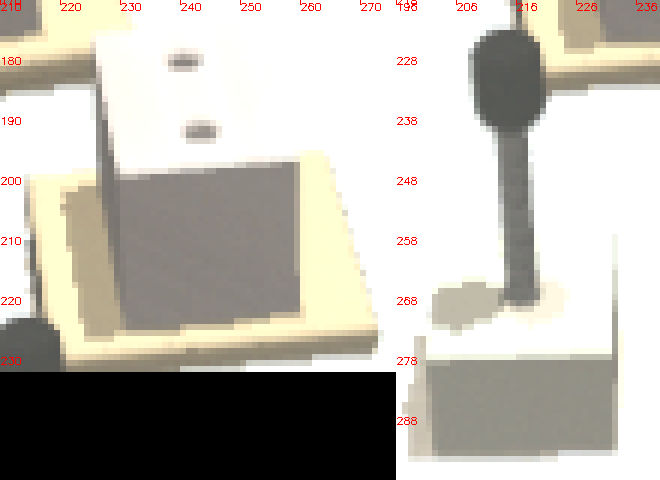

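```bash
cat > h.py <<'E'
import numpy as np,cv2,pickle
def ray(c,u,v):
    E=c["extrinsics"];d=E[:3,:3]@np.array([(u-c["cx"])/c["fx"],(v-c["cy"])/c["fy"],1]);return E[:3,3],d
def atz(c,u,v,z):
    o,d=ray(c,u,v);return o+d*(z-o[2])/d[2]
def proj(c,p):
    E=c["extrinsics"];q=E[:3,:3].T@(np.asarray(p)-E[:3,3]);return np.array([c["cx"]+c["fx"]*q[0]/q[2],c["cy"]+c["fy"]*q[1]/q[2]])
def cen(c,x0,y0,x1,y1,lo=None):
    g=c["color"][y0:y1,x0:x1].max(2).astype(float);bg=np.median(g);
    w=np.clip(bg*0.85-g,0,None);ys,xs=np.mgrid[y0:y1,x0:x1]
    return (w*xs).sum()/w.sum(),(w*ys).sum()/w.sum()
E
python3 - <<'E'
from h import *
T=pickle.load(open("top0.pkl","rb"));S=pickle.load(open("side0.pkl","rb"))
for n,b in (("L",(211,206,225,222)),("R",(234,203,249,219))):
    u=cen(T,*b);p=atz(T,*u,.1);print(n,np.round(u,2),np.round(p,4),"side proj",proj(S,p))
for n,b in (("L",(236,176,246,184)),("R",(238,188,250,196))):
    u=cen(S,*b);print(n,np.round(u,2),np.round(atz(S,*u,.1),4))
print(atz(T,340.5,239,.170))
# plate corners
for u in [(203,190),(255.5,184),(261,238),(208,243)]: print(atz(T,*u,.015))
g=T["color"][228:252,326:352].max(2);
for row in g: print(' '.join('%3d'%v for v in row))
E
```

```text
L [217.43 213.6 ] [0.5334 0.1572 0.1   ] side proj [240.52554234 179.25291768]
R [241.11 210.97] [0.5409 0.0978 0.1   ] side proj [243.28083963 190.98039003]
L [240.21 179.87] [0.5325 0.154  0.1   ]
R [243.02 191.59] [0.5402 0.0949 0.1   ]
[ 0.47799446 -0.13841668  0.17      ]
[0.59785875 0.20635991 0.015     ]
[0.61630936 0.06405588 0.015     ]
[0.47081575 0.04692161 0.015     ]
[0.4549258  0.18950971 0.015     ]
105 106 105 106 104 105 105 106 104 105 104 105 104 106 105 105 105 105 105 104 103 105 107 107 106 104
104 104 104 105 105 104 106 105 105 104 105 105 103 105 104 105 104 103 104 104 105 106 105 105 104 103
104 106 104 105 105 105 106 104  98  99  99 104 105 104 105 105 106 105 105 103 105 103 101 105 105 106
105 105 106 105 105 103  98  99  99  99  98 100 106 106 104 106 105 105 103 104 105 105 107 107 107 108
104 104 105 105 104  98  99  98  99  97  97  98  97  98  95 104 104 105 105 103 105 106 107 107 107 109
105 105 105 105 103  98  95  94  94  98  95  80  76  72  59  80  84  95 105 105 105 106 105 106 105 106
105 105 106 105  96  86  73  73  74  78  70  28   1   6   
[... 1113 characters left out ...]
  62  61  60  62  61  61  61  63  86  89 105 104 104 101 104 106 104 103 105
105 105 104 104  97  62  62  62  61  61  62  60  62  60  67 105 105 103 103 104 103 105 104 105 104 107
104 105 105 104  98  63  63  62  60  61  61  62  62  62  68 103 104 103 104 103 104 105 104 107 105 107
105 104 105 105 101  75  62  62  62  62  61  60  62  62  67 105 103 103 104 103 103 103 103 105 107 108
105 104 105 105 105  98  62  62  61  60  62  60  62  64  80 103 104 104 103 104 102 101 103 104 105 105
 91  92  92  91  90  87  65  62  63  60  61  61  63  71  95  94  95  95 102 103 100  99 102 104 100 102
 67  67  66  67  68  68  67  63  62  63  61  61  62  70  70  71  73  77 101 100  97  98 103 106 102 101
```

```bash
cat >> h.py <<'E'
from scipy.spatial.transform import Rotation as R
def plan(s,target,yaw=None,n=None):
    """total move in tool axes (mm) and rot vec (deg) to put TCP at target, tool y down, tool x at world yaw"""
    Q=R.from_quat(s["tcp_rot"]);p=np.array(s["tool_pos"])
    M=Q.as_matrix()
    if yaw is None: yaw=np.arctan2(M[1,0],M[0,0])
    x=np.array([np.cos(yaw),np.sin(yaw),0]);y=np.array([0,0,-1.]);z=np.cross(x,y)
    D=Q.inv()*R.from_matrix(np.stack([x,y,z],1))
    print("t %.2f pos"%s["t"],np.round(p,4),"yaw",round(float(np.arctan2(M[1,0],M[0,0])),3),"tooly",np.round(M[:,1],4),"F",np.round(s["ft_force"],2),"open",round(float(s["opening"]),3))
    print("tool mm",np.round(M.T@(np.array(target)-p)*1000,1),"rot deg",np.round(np.degrees(D.as_rotvec()),2))
E
python3 - <<'E'
from h import *
from bench import r
S=pickle.load(open("side0.pkl","rb"))
s=r.get_state();print(R.from_quat(s["tcp_rot"]).as_matrix().round(3))
plan(s,[.478,-.139,.225])
for z in(.138,.154,.170):print(proj(S,[.478,-.139,z]))
print(proj(S,[.478,-.139,.05]))
E
```

```text
[[ 0.323 -0.     0.946]
 [-0.946  0.001  0.323]
 [-0.001 -1.    -0.   ]]
t 0.10 pos [ 0.2017 -0.5912  0.2306] yaw -1.242 tooly [-5.0e-04  1.2e-03 -1.0e+00] F [ 0.03 -0.73 -0.9 ] open 0.998
tool mm [-338.8    6.   407.5] rot deg [ 0.    0.   -0.07]
[214.58333744 236.15135662]
[214.19169676 230.43205444]
[213.79330809 224.61420829]
[216.62406133 265.95295132]
```

{"name": "step_arm", "arguments": {"translation": [[-30, 0, 36], [-30, 0, 36], [-30, 0, 36], [-30, 0, 36], [-30, 0, 36], [-30, 0, 36], [-30, 0, 36], [-30, 0, 36]], "rot": [[0, 0, 0], [0, 0, 0], [0, 0, 0], [0, 0, 0], [0, 0, 0], [0, 0, 0], [0, 0, 0], [0, 0, 0]], "fingers": [85, 85, 85, 85, 85, 85, 85, 85]}}

```text
t: 0.9
tool_pos: [0.3977, -0.2643, 0.2265]
tcp_rot: [0.573, -0.417, 0.413, -0.572]
ft_force: [0.8, -0.6, 0.5]
opening: 0.992
```

Run:
```python
from h import *
from bench import r
plan(r.get_state(),[.478,-.140,.220],-1.242)
```

```text
t 0.90 pos [ 0.3977 -0.2643  0.2265] yaw -1.255 tooly [-0.0063  0.003  -1.    ] F [ 0.79 -0.56  0.46] open 0.992
tool mm [-93.2   6.3 115. ] rot deg [ 0.29 -0.73 -0.28]
```

{"name": "step_arm", "arguments": {"translation": [[-24, 0, 29], [-24, 0, 29], [-24, 0, 29], [-23, 2, 28], [0, 0, 0]], "rot": [[0.3, -0.7, -0.3], [0, 0, 0], [0, 0, 0], [0, 0, 0], [0, 0, 0]], "fingers": [85, 85, 85, 85, 85]}}

```text
t: 1.4
tool_pos: [0.4802, -0.1244, 0.2239]
tcp_rot: [-0.577, 0.409, -0.409, 0.578]
ft_force: [0.1, -0.5, 1.1]
opening: 0.995
```

Run:
```python
from h import *
from bench import r
plan(r.get_state(),[.478,-.140,.220],-1.242)
for n in("side","top"):
    c=r.read_camera(n); pickle.dump(c,open(f"{n}1.pkl","wb"))
    x0,y0=(150,100) if n=="side" else (270,170)
    cv2.imwrite(f"pics/{n}1.png",cv2.resize(c["color"][y0:y0+200,x0:x0+160,::-1],None,fx=3,fy=3,interpolation=cv2.INTER_CUBIC))
```

```text
t 1.40 pos [ 0.4802 -0.1244  0.2239] yaw -1.232 tooly [ 7.0e-04  1.2e-03 -1.0e+00] F [ 0.14 -0.48  1.09] open 0.995
tool mm [14.   3.9 -7.3] rot deg [-0.06  0.56 -0.05]
```

View pics/side1.png

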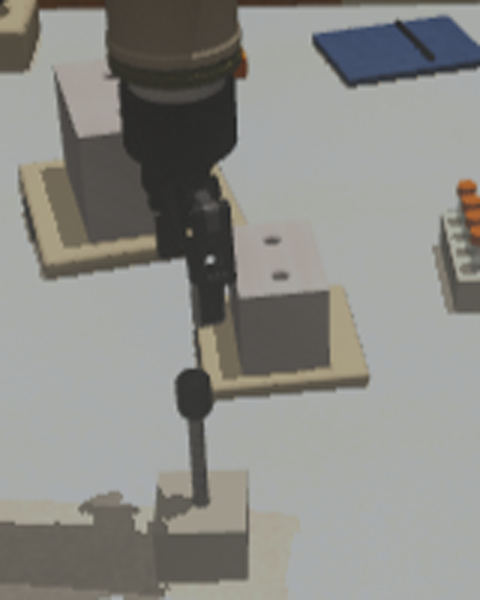

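View pics/top1.png

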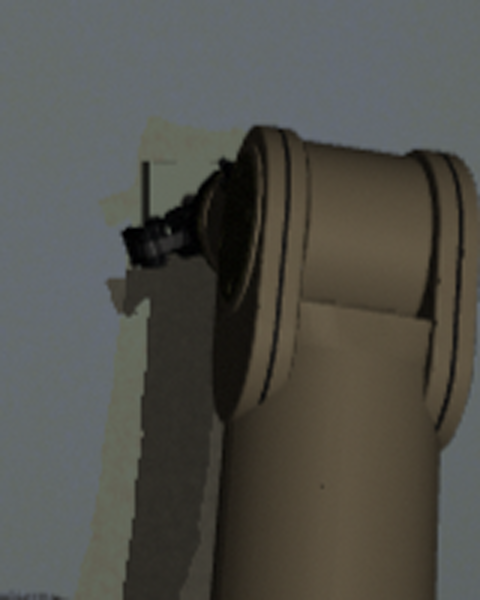

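{"name": "step_arm", "arguments": {"translation": [[10, 2, -5], [4, 2, -2], [0, 0, 0]], "rot": [[0, 0.5, 0], [0, 0, 0], [0, 0, 0]], "fingers": [85, 85, 85]}}

```text
t: 1.8
tool_pos: [0.4745, -0.1494, 0.219]
tcp_rot: [0.574, -0.415, 0.414, -0.572]
ft_force: [-0.2, -0.3, -0.1]
opening: 0.992
```

Run:
```python
from h import *
from bench import r
plan(r.get_state(),[.478,-.140,.135],-1.242)
```

```text
t 1.80 pos [ 0.4745 -0.1494  0.219 ] yaw -1.252 tooly [-0.0018 -0.0014 -1.    ] F [-0.23 -0.33 -0.1 ] open 0.992
tool mm [-7.9 84.   6.5] rot deg [ 0.12 -0.58  0.04]
```

{"name": "step_arm", "arguments": {"translation": [[0, 0, 0], [0, 0, 0], [0, 0, 0]], "rot": [[0, 0, 0], [0, 0, 0], [0, 0, 0]], "fingers": [85, 85, 85]}}

```text
t: 2.1
tool_pos: [0.4737, -0.1512, 0.2189]
tcp_rot: [0.573, -0.416, 0.415, -0.571]
ft_force: [-0.7, -0.3, 0.8]
opening: 0.997
```

Run:
```python
from h import *
from bench import r
s=r.get_state();print(s["joint_vel"].round(4))
plan(s,[.478,-.140,.135],-1.242)
```

```text
[ 0.0027 -0.0018  0.0004  0.0003 -0.0018  0.0011 -0.0007]
t 2.10 pos [ 0.4737 -0.1512  0.2189] yaw -1.256 tooly [-0.0021 -0.0014 -1.    ] F [-0.67 -0.28  0.8 ] open 0.997
tool mm [-9.4 83.9  7.7] rot deg [ 0.14 -0.78  0.04]
```

{"name": "step_arm", "arguments": {"translation": [[-9, 0, 7.5], [0, 0, 0], [0, 0, 0]], "rot": [[0, -0.5, 0], [0, 0, 0], [0, 0, 0]], "fingers": [85, 85, 85]}}

```text
t: 2.4
tool_pos: [0.4787, -0.1387, 0.2191]
tcp_rot: [0.575, -0.412, 0.412, -0.574]
ft_force: [-0.4, 0.4, -0.2]
opening: 0.998
```

Run:
```python
from h import *
from bench import r
s=r.get_state();print(s["joint_vel"].round(4))
plan(s,[.478,-.140,.135],-1.242)
```

```text
[-0.016   0.001  -0.0151 -0.0024 -0.0056 -0.0015 -0.0071]
t 2.40 pos [ 0.4787 -0.1387  0.2191] yaw -1.245 tooly [-0.0016 -0.0014 -1.    ] F [-0.41  0.43 -0.16] open 0.998
tool mm [ 1.  84.1 -0.9] rot deg [ 0.11 -0.17  0.05]
```

{"name": "step_arm", "arguments": {"translation": [[0, 22, 0], [0, 22, 0], [0, 18, 0], [0, 10, 0], [0, 5, 0], [0, 0, 0], [0, 0, 0]], "rot": [[0, 0, 0], [0, 0, 0], [0, 0, 0], [0, 0, 0], [0, 0, 0], [0, 0, 0], [0, 0, 0]], "fingers": [85, 85, 85, 85, 85, 85, 85]}}

```text
t: 3.1
tool_pos: [0.4803, -0.138, 0.1414]
tcp_rot: [0.575, -0.411, 0.413, -0.575]
ft_force: [-0.2, -0.7, -0.6]
opening: 0.995
```

Run:
```python
from h import *
from bench import r
plan(r.get_state(),[.478,-.140,.135],-1.242)
for n in("side","top"):
    c=r.read_camera(n); pickle.dump(c,open(f"{n}2.pkl","wb"))
    x0,y0=(160,170) if n=="side" else (290,180)
    cv2.imwrite(f"pics/{n}2.png",np.clip(cv2.resize(c["color"][y0:y0+120,x0:x0+100,::-1],None,fx=5,fy=5,interpolation=cv2.INTER_CUBIC)*1.5,0,255))
```

```text
t 3.10 pos [ 0.4803 -0.138   0.1414] yaw -1.243 tooly [ 0.0018 -0.0024 -1.    ] F [-0.15 -0.74 -0.63] open 0.995
tool mm [ 1.2  6.4 -2.9] rot deg [-0.05 -0.04  0.16][ WARN:0@1.474] global loadsave.cpp:1063 imwrite_ Unsupported depth image for selected encoder is fallbacked to CV_8U.
```

View pics/side2.png

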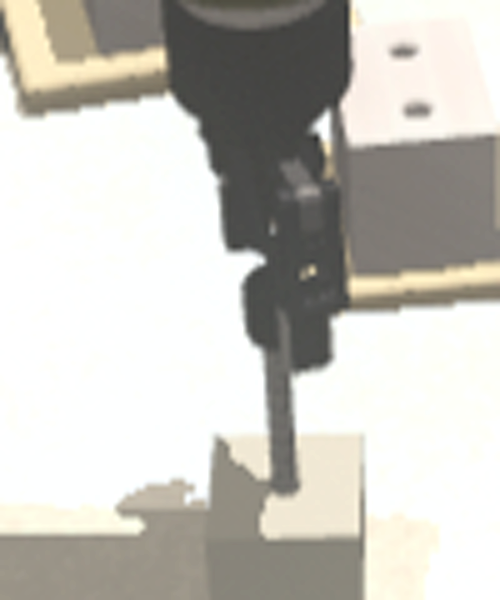

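View pics/top2.png

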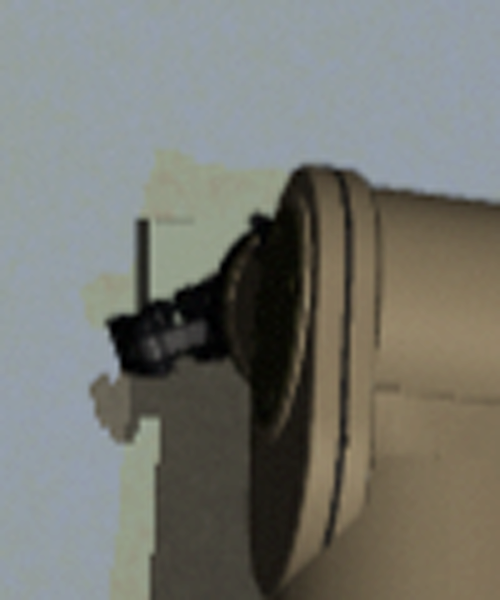

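{"name": "step_arm", "arguments": {"translation": [[1, 5.5, -2.5], [0, 0, 0], [0, 0, 0]], "rot": [[0, 0, 0.1], [0, 0, 0], [0, 0, 0]], "fingers": [60, 50, 45], "squeeze": 30}}

```text
t: 3.5
tool_pos: [0.4788, -0.1403, 0.1368]
tcp_rot: [-0.575, 0.41, -0.413, 0.575]
ft_force: [0.2, -0.1, 0.0]
opening: 0.534
```

Run:
```python
from h import *
from bench import r
plan(r.get_state(),[.478,-.140,.135],-1.242)
```

```text
t 3.50 pos [ 0.4788 -0.1403  0.1368] yaw -1.243 tooly [ 0.0034 -0.0017 -1.    ] F [ 0.16 -0.13  0.02] open 0.534
tool mm [-0.6  1.8 -0.7] rot deg [-0.15 -0.06  0.16]
```

Position is good, so I'm closing on the head.

{"name": "step_arm", "arguments": {"translation": [[0, 0, 0], [0, 0, 0], [0, 0, 0], [0, 0, 0], [0, 0, 0], [0, 0, 0]], "rot": [[-0.1, 0, 0.1], [0, 0, 0], [0, 0, 0], [0, 0, 0], [0, 0, 0], [0, 0, 0]], "fingers": [36, 30, 20, 15, 15, 15], "squeeze": 30}}

```text
t: 4.1
tool_pos: [0.479, -0.14, 0.1371]
tcp_rot: [-0.575, 0.411, -0.412, 0.575]
ft_force: [-0.5, 0.4, 0.7]
opening: 0.294
```

Run:
```python
from h import *
from bench import r
plan(r.get_state(),[.478,-.140,.22],-1.242)
c=r.read_camera("side"); pickle.dump(c,open(f"side3.pkl","wb"))
x0,y0=160,170
cv2.imwrite(f"pics/side3.png",np.clip(cv2.resize(c["color"][y0:y0+120,x0:x0+100,::-1],None,fx=5,fy=5,interpolation=cv2.INTER_CUBIC)*1.5,0,255).astype(np.uint8))
```

```text
t 4.10 pos [ 0.479  -0.14    0.1371] yaw -1.243 tooly [ 1.2e-03 -3.0e-04 -1.0e+00] F [-0.5   0.41  0.66] open 0.294
tool mm [ -0.3 -82.9  -0.8] rot deg [-0.06 -0.05  0.04]
```

View pics/side3.png

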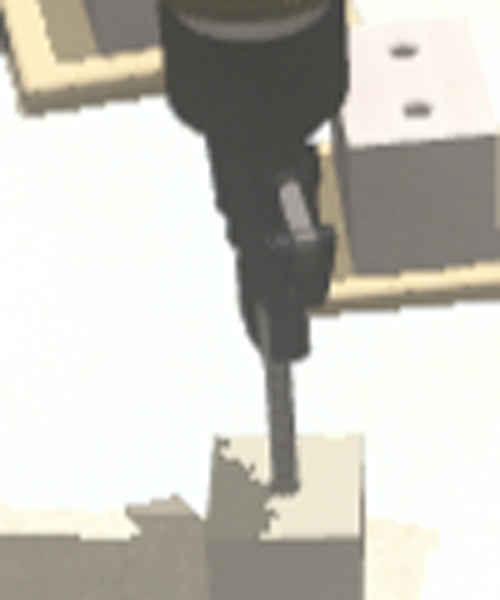

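Opening 0.294 × 85.4 = 25 mm, which matches the head, and the side crop shows the fingers closed on it with the shaft upright, entering the stand at crop (285,490). Now lifting.

{"name": "step_arm", "arguments": {"translation": [[0, -5, 0], [0, -10, 0], [0, -20, 0], [0, -20, 0], [0, -20, 0], [0, -20, 0], [0, -15, 0], [0, 0, 0]], "rot": [[0, 0, 0], [0, 0, 0], [0, 0, 0], [0, 0, 0], [0, 0, 0], [0, 0, 0], [0, 0, 0], [0, 0, 0]], "fingers": [15, 15, 15, 15, 15, 15, 15, 15]}}

```text
t: 4.95
tool_pos: [0.4785, -0.14, 0.2554]
tcp_rot: [-0.575, 0.411, -0.412, 0.575]
ft_force: [0.3, -0.2, -1.7]
opening: 0.289
```

Run:
```python
from h import *
from bench import r
plan(r.get_state(),[.533,.1556,.26],-1.242)
c=r.read_camera("side"); pickle.dump(c,open(f"side4.pkl","wb"))
x0,y0=140,110
cv2.imwrite(f"pics/side4.png",np.clip(cv2.resize(c["color"][y0:y0+180,x0:x0+130,::-1],None,fx=3,fy=3,interpolation=cv2.INTER_CUBIC)*1.5,0,255).astype(np.uint8))
```

```text
t 4.95 pos [ 0.4785 -0.14    0.2554] yaw -1.243 tooly [ 2.2e-03 -9.0e-04 -1.0e+00] F [ 0.33 -0.17 -1.67] open 0.289
tool mm [-262.2   -4.8  147. ] rot deg [-0.1  -0.03  0.09]
```

View pics/side4.png

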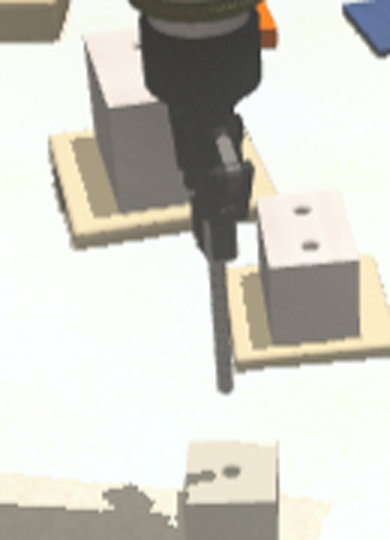

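{"name": "step_arm", "arguments": {"translation": [[-30, 0, 17], [-37, -2, 21], [-37, -2, 21], [-37, 0, 21], [-37, 0, 21], [-37, 0, 21], [-25, 0, 14], [0, 0, 0]], "rot": [[0, 0, 0], [0, 0, 0], [0, 0, 0], [0, 0, 0], [0, 0, 0], [0, 0, 0], [0, 0, 0], [0, 0, 0]], "fingers": [15, 15, 15, 15, 15, 15, 15, 15]}}

```text
t: 5.8
tool_pos: [0.5279, 0.1388, 0.2507]
tcp_rot: [0.575, -0.416, 0.411, -0.572]
ft_force: [-0.6, -0.3, -1.8]
opening: 0.29
```

Run:
```python
from h import *
from bench import r
S=pickle.load(open("side4.pkl","rb"));print(proj(S,[.4785,-.14,.128]))
plan(r.get_state(),[.533,.1556,.26],-1.242)
```

```text
[215.0288995  239.95936602]
t 5.80 pos [0.5279 0.1388 0.2507] yaw -1.248 tooly [-7.8e-03  1.0e-04 -1.0e+00] F [-0.55 -0.32 -1.78] open 0.29
tool mm [-14.3  -9.3  10.1] rot deg [ 0.42 -0.37 -0.15]
```

{"name": "step_arm", "arguments": {"translation": [[-11, -8, 8], [-3, 0, 2], [0, 0, 0], [0, 0, 0]], "rot": [[0.4, -0.4, -0.1], [0, 0, 0], [0, 0, 0], [0, 0, 0]], "fingers": [15, 15, 15, 15]}}

```text
t: 6.2
tool_pos: [0.5329, 0.1546, 0.2575]
tcp_rot: [0.576, -0.412, 0.411, -0.574]
ft_force: [-0.1, -0.7, -1.8]
opening: 0.296
```

Run:
```python
from h import *
from bench import r
plan(r.get_state(),[.533,.1556,.26],-1.242)
for n in("side","top"):
    c=r.read_camera(n); pickle.dump(c,open(f"{n}5.pkl","wb"))
    x0,y0=(180,100) if n=="side" else (190,170)
    cv2.imwrite(f"pics/{n}5.png",np.clip(cv2.resize(c["color"][y0:y0+110,x0:x0+110,::-1],None,fx=5,fy=5,interpolation=cv2.INTER_CUBIC)*1.5,0,255).astype(np.uint8))
```

```text
t 6.20 pos [0.5329 0.1546 0.2575] yaw -1.242 tooly [-2.7e-03 -5.0e-04 -1.0e+00] F [-0.1  -0.68 -1.84] open 0.296
tool mm [-0.9 -2.5  0.4] rot deg [ 0.15 -0.   -0.02]
```

View pics/side5.png

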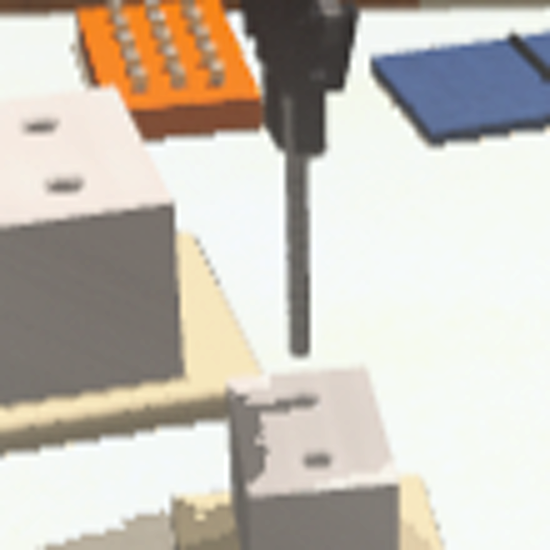

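View pics/top5.png

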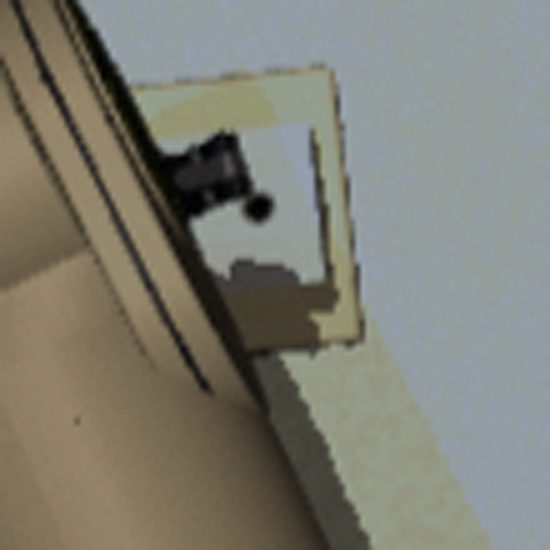

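Run:
```python
from h import *
S=pickle.load(open("side5.pkl","rb"));print(proj(S,[.5326,.1546,.1304]),proj(S,[.5326,.1516,.1304]))
for y in(.150,.1546,.158):print(y,proj(S,[.533,y,.1]))
print(proj(S,[.5326,.1546,.17]))
g=S["color"][130:176,232:250].max(2)
for i,row in enumerate(g[::1]): 
  if i%5==0 or i>32:print(130+i,' '.join('%3d'%v for v in row))
g=S["color"][176:184,228:250].max(2);print(g)
```

```text
[239.97682803 170.33370612] [239.97225692 170.89833591]
0.15 [240.37768533 180.63812903]
0.1546 [240.38341918 179.75498826]
0.158 [240.38763574 179.10554389]
[239.62495116 157.68483393]
130 166 166 166 149 127  77  67  54  53  56  58  58  88 149 164 166 166 166
135 166 166 166 166 166  83  69  67  66 112 163 166 166 166 166 166 166 166
140 166 166 166 166 166 102  73  71  70 115 163 166 166 166 166 166 166 166
145 167 167 167 167 168  98  72  70  70  90 163 166 166 166 166 166 166 166
150 166 166 167 168 168 115  75  72  70  94 164 168 167 166 167 167 167 166
155 167 166 166 166 166 123  77  71  71  69 162 166 167 166 166 167 167 167
160 166 166 166 166 166 131  79  72  71  72 162 166 166 166 167 166 167 166
163 167 166 166 166 166 145  82  72  72  70 162 167 167 167 167 167 167 167
164 166 166 166 166 166 143  80  72  72  71 162 167 166 167 167 166 166 167
165 166 166 166 166 166 142  79  71  70  70 162 167 167 166 167 167 167 167
166 166 166 166 166 166 145  82  69  69  72 162 167 166 166 167 166 166 167
167 166 166 166 166 166 145  82  72  72  73 162 167 166 167 167 166 167 167
16
[... 650 characters left out ...]
8 148 148 148 149 150 150 148
  148 148 148 148]
 [164 164 159 159 159 159 149 149 148 148 148 147 145 147 148 150 150 148
  147 147 147 148]
 [145 146 147 147 147 148 148 149 148 147 144 138 132 136 138 145 150 149
  147 147 148 147]
 [ 87 112 144 146 147 147 148 134 133 129 125 112 102 107 113 125 148 149
  147 148 147 147]
 [ 87 127 130 131 132 132 132  95  89  87  92  83  83  83  94 122 147 149
  148 147 147 147]
 [ 87  87  87  88  88  88  89  89  90  89 112 113 114 114 128 149 149 150
  148 147 147 147]
 [ 87  88  87  87 113 115 116 116 117 117 146 148 147 147 148 147 149 150
  148 147 147 147]
 [ 86  86  87  87 142 146 147 147 148 148 148 147 147 148 148 147 148 149
  149 147 147 147]]
```

The side crop shows the rod upright, with its tip at side pixel (239.4,171.3). The left bore is at (240.2,179.9), so a small +x correction is needed before going down.

{"name": "step_arm", "arguments": {"translation": [[-0.8, 5, 0.8], [0, 8, 0], [0, 8, 0], [0, 5, 0], [0, 0, 0]], "rot": [[0.15, 0, 0], [0, 0, 0], [0, 0, 0], [0, 0, 0], [0, 0, 0]], "fingers": [15, 15, 15, 15, 15]}}

```text
t: 6.8
tool_pos: [0.5332, 0.1534, 0.2284]
tcp_rot: [0.575, -0.412, 0.412, -0.574]
ft_force: [0.3, -0.1, -1.4]
opening: 0.295
```

Run:
```python
from h import *
from bench import r
s=r.get_state();plan(s,[.5335,.1555,.19],-1.242)
M=R.from_quat(s["tcp_rot"]).as_matrix();print("tip",s["tool_pos"]+M[:,1]*.127)
```

```text
t 6.80 pos [0.5332 0.1534 0.2284] yaw -1.245 tooly [-1.e-03 -9.e-04 -1.e+00] F [ 0.26 -0.1  -1.44] open 0.295
tool mm [-1.9 38.4  1. ] rot deg [ 0.07 -0.18  0.03]
tip [0.53308866 0.15331418 0.10136844]
```

{"name": "step_arm", "arguments": {"translation": [[-1.9, 0, 1], [0, 0, 0], [0, 0, 0]], "rot": [[0, 0, 0], [0, 0, 0], [0, 0, 0]], "fingers": [15, 15, 15]}}

```text
t: 7.1
tool_pos: [0.5336, 0.1559, 0.2284]
tcp_rot: [0.575, -0.412, 0.412, -0.574]
ft_force: [0.0, 0.7, -0.8]
opening: 0.293
```

Run:
```python
from h import *
from bench import r
plan(r.get_state(),[.5335,.1555,.19],-1.242)
c=r.read_camera("side"); pickle.dump(c,open(f"side6.pkl","wb"))
x0,y0=210,140
cv2.imwrite(f"pics/side6.png",np.clip(cv2.resize(c["color"][y0:y0+60,x0:x0+60,::-1],None,fx=8,fy=8,interpolation=cv2.INTER_NEAREST)*1.4,0,255).astype(np.uint8))
```

```text
t 7.10 pos [0.5336 0.1559 0.2284] yaw -1.245 tooly [-1.e-03 -7.e-04 -1.e+00] F [ 0.05  0.72 -0.85] open 0.293
tool mm [ 0.3 38.4 -0.2] rot deg [ 0.07 -0.17  0.02]
```

View pics/side6.png

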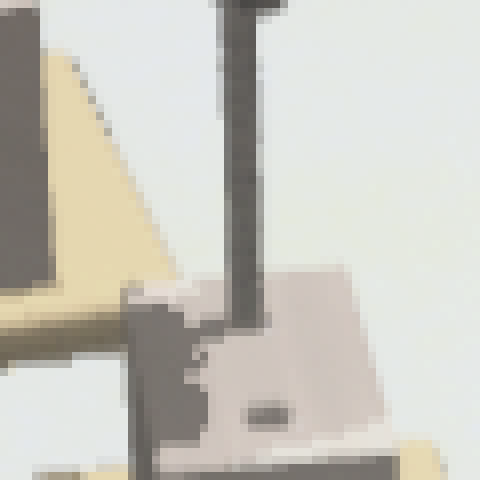

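The tip sits over the left bore at crop (248,325), covering the hole at about (242,320). I'm starting the entry slowly and watching lateral and vertical force.

{"name": "step_arm", "arguments": {"translation": [[0, 3, 0], [0, 3, 0], [0, 3, 0], [0, 0, 0]], "rot": [[0, 0, 0], [0, 0, 0], [0, 0, 0], [0, 0, 0]], "fingers": [15, 15, 15, 15]}}

```text
t: 7.55
tool_pos: [0.5337, 0.1563, 0.2191]
tcp_rot: [0.575, -0.412, 0.412, -0.574]
ft_force: [-0.3, -0.6, -1.6]
opening: 0.295
```

Run:
```python
from h import *
from bench import r
plan(r.get_state(),[.5335,.1555,.19],-1.242)
```

```text
t 7.55 pos [0.5337 0.1563 0.2191] yaw -1.245 tooly [-3.e-04 -2.e-04 -1.e+00] F [-0.33 -0.63 -1.64] open 0.295
tool mm [ 0.7 29.1 -0.4] rot deg [ 0.02 -0.16  0.  ]
```

{"name": "step_arm", "arguments": {"translation": [[0, 4, 0], [0, 5, 0], [0, 5, 0], [0, 5, 0], [0, 0, 0]], "rot": [[0, 0, 0], [0, 0, 0], [0, 0, 0], [0, 0, 0], [0, 0, 0]], "fingers": [15, 15, 15, 15, 15]}}

```text
t: 8.05
tool_pos: [0.5334, 0.1564, 0.198]
tcp_rot: [0.575, -0.412, 0.412, -0.574]
ft_force: [-0.5, 0.8, -2.0]
opening: 0.291
```

Run:
```python
from h import *
from bench import r
plan(r.get_state(),[.5335,.1555,.19],-1.242)
```

```text
t 8.05 pos [0.5334 0.1564 0.198 ] yaw -1.245 tooly [-0.0011 -0.     -1.    ] F [-0.52  0.8  -2.01] open 0.291
tool mm [ 0.9  8.  -0.2] rot deg [ 0.06 -0.15 -0.02]
```

{"name": "step_arm", "arguments": {"translation": [[0, 4, 0], [0, 4, 0], [0, 0, 0]], "rot": [[0, 0, 0], [0, 0, 0], [0, 0, 0]], "fingers": [15, 15, 15]}}

```text
t: 8.35
tool_pos: [0.5335, 0.1564, 0.1893]
tcp_rot: [0.575, -0.412, 0.412, -0.574]
ft_force: [-0.5, 0.1, -1.6]
opening: 0.293
```

{"name": "step_arm", "arguments": {"translation": [[0, 1, 0], [0, 1, 0], [0, 0, 0]], "rot": [[0, 0, 0], [0, 0, 0], [0, 0, 0]], "fingers": [15, 15, 15]}}

```text
t: 8.65
tool_pos: [0.5336, 0.1565, 0.1873]
tcp_rot: [0.575, -0.412, 0.412, -0.574]
ft_force: [-0.4, 0.9, -1.0]
opening: 0.296
```

{"name": "step_arm", "arguments": {"translation": [[0, 1, 0], [0, 1, 0], [0, 0, 0]], "rot": [[0, 0, 0], [0, 0, 0], [0, 0, 0]], "fingers": [15, 15, 15]}}

```text
t: 8.95
tool_pos: [0.5337, 0.1565, 0.1854]
tcp_rot: [-0.575, 0.412, -0.412, 0.575]
ft_force: [-0.5, -0.1, -2.5]
opening: 0.289
```

Run:
```python
from h import *
from bench import r
plan(r.get_state(),[.5335,.1555,.19],-1.242)
```

```text
t 8.95 pos [0.5337 0.1565 0.1854] yaw -1.245 tooly [-2.e-04  2.e-04 -1.e+00] F [-0.51 -0.13 -2.53] open 0.289
tool mm [ 0.9 -4.6 -0.5] rot deg [ 0.01 -0.15 -0.02]
```

{"name": "step_arm", "arguments": {"translation": [[0, 1, 0], [0, 1, 0], [0, 0, 0]], "rot": [[0, 0, 0], [0, 0, 0], [0, 0, 0]], "fingers": [15, 15, 15]}}

```text
t: 9.25
tool_pos: [0.5337, 0.1566, 0.1833]
tcp_rot: [-0.575, 0.412, -0.412, 0.575]
ft_force: [-0.7, 0.6, -2.3]
opening: 0.286
```

{"name": "step_arm", "arguments": {"translation": [[0, 1, 0], [0, 0.5, 0], [0, 0, 0]], "rot": [[0, 0, 0], [0, 0, 0], [0, 0, 0]], "fingers": [15, 15, 15]}}

```text
t: 9.55
tool_pos: [0.5337, 0.1566, 0.1816]
tcp_rot: [-0.575, 0.412, -0.412, 0.575]
ft_force: [0.0, 0.7, -0.5]
opening: 0.291
```

{"name": "step_arm", "arguments": {"translation": [[0, 1, 0], [0, 0, 0]], "rot": [[0, 0, 0], [0, 0, 0]], "fingers": [15, 15]}}

```text
t: 9.75
tool_pos: [0.5337, 0.1566, 0.1805]
tcp_rot: [-0.575, 0.412, -0.412, 0.575]
ft_force: [-0.3, 0.1, -1.7]
opening: 0.293
```

{"name": "step_arm", "arguments": {"translation": [[0, 1, 0], [0, 0.7, 0], [0, 0, 0]], "rot": [[0, 0, 0], [0, 0, 0], [0, 0, 0]], "fingers": [15, 15, 15]}}

```text
t: 10.05
tool_pos: [0.5337, 0.1566, 0.1787]
tcp_rot: [-0.575, 0.412, -0.412, 0.575]
ft_force: [-0.4, 0.0, -1.6]
opening: 0.299
```

{"name": "step_arm", "arguments": {"translation": [[0, 1, 0], [0, 0, 0]], "rot": [[0, 0, 0], [0, 0, 0]], "fingers": [15, 15]}}

```text
t: 10.25
tool_pos: [0.5337, 0.1566, 0.1776]
tcp_rot: [-0.575, 0.412, -0.412, 0.575]
ft_force: [-0.4, 0.6, -2.0]
opening: 0.289
```

{"name": "step_arm", "arguments": {"translation": [[0, 1, 0], [0, 1, 0], [0, 0, 0]], "rot": [[0, 0, 0], [0, 0, 0], [0, 0, 0]], "fingers": [15, 15, 15]}}

```text
t: 10.55
tool_pos: [0.5336, 0.1567, 0.1754]
tcp_rot: [-0.575, 0.412, -0.412, 0.575]
ft_force: [-0.7, 0.4, -0.6]
opening: 0.292
```

{"name": "step_arm", "arguments": {"translation": [[0, 1, 0], [0, 0.7, 0], [0, 0, 0]], "rot": [[0, 0, 0], [0, 0, 0], [0, 0, 0]], "fingers": [15, 15, 15]}}

```text
t: 10.85
tool_pos: [0.5336, 0.1566, 0.1736]
tcp_rot: [-0.575, 0.412, -0.412, 0.575]
ft_force: [-0.8, -0.0, -0.7]
opening: 0.293
```

{"name": "step_arm", "arguments": {"translation": [[0, 1, 0], [0, 0, 0]], "rot": [[0, 0, 0], [0, 0, 0]], "fingers": [15, 15]}}

```text
t: 11.05
tool_pos: [0.5337, 0.1567, 0.1725]
tcp_rot: [-0.575, 0.412, -0.412, 0.575]
ft_force: [-0.4, 1.0, -1.4]
opening: 0.292
```

{"name": "step_arm", "arguments": {"translation": [[0, 1, 0], [0, 0, 0]], "rot": [[0, 0, 0], [0, 0, 0]], "fingers": [15, 15]}}

```text
t: 11.25
tool_pos: [0.5336, 0.1567, 0.1714]
tcp_rot: [-0.575, 0.412, -0.412, 0.575]
ft_force: [-0.7, 0.1, -1.9]
opening: 0.294
```

Depth is about 55 mm with no contact, which is already past the shallow range, so the left bore looks like the deep one. I'm going on down carefully.

{"name": "step_arm", "arguments": {"translation": [[0, 1.5, 0], [0, 1.5, 0], [0, 0, 0]], "rot": [[0, 0, 0], [0, 0, 0], [0, 0, 0]], "fingers": [15, 15, 15]}}

```text
t: 11.55
tool_pos: [0.5336, 0.1567, 0.1681]
tcp_rot: [-0.575, 0.412, -0.412, 0.575]
ft_force: [-0.4, 0.7, -1.4]
opening: 0.294
```

{"name": "step_arm", "arguments": {"translation": [[0, 1, 0], [0, 1, 0], [0, 0, 0]], "rot": [[0, 0, 0], [0, 0, 0], [0, 0, 0]], "fingers": [15, 15, 15]}}

```text
t: 11.85
tool_pos: [0.5336, 0.1567, 0.1659]
tcp_rot: [-0.575, 0.412, -0.412, 0.575]
ft_force: [-0.7, 0.7, -2.0]
opening: 0.294
```

Run:
```python
from h import *
from bench import r
plan(r.get_state(),[.5335,.1555,.19],-1.242)
```

```text
t 11.85 pos [0.5336 0.1567 0.1659] yaw -1.244 tooly [-4.e-04  4.e-04 -1.e+00] F [-0.69  0.67 -1.97] open 0.294
tool mm [  1.1 -24.1  -0.5] rot deg [ 0.01 -0.14 -0.03]
```

{"name": "step_arm", "arguments": {"translation": [[0, 1, 0], [0, 0.7, 0], [0, 0, 0]], "rot": [[0, 0, 0], [0, 0, 0], [0, 0, 0]], "fingers": [15, 15, 15]}}

```text
t: 12.15
tool_pos: [0.5336, 0.1568, 0.1641]
tcp_rot: [-0.575, 0.412, -0.412, 0.575]
ft_force: [0.1, 1.1, -1.7]
opening: 0.292
```

{"name": "step_arm", "arguments": {"translation": [[0, 1, 0], [0, 0.7, 0], [0, 0, 0]], "rot": [[0, 0, 0], [0, 0, 0], [0, 0, 0]], "fingers": [15, 15, 15]}}

```text
t: 12.45
tool_pos: [0.5339, 0.1569, 0.1627]
tcp_rot: [-0.574, 0.412, -0.412, 0.575]
ft_force: [-0.2, 0.5, 0.6]
opening: 0.288
```

{"name": "step_arm", "arguments": {"translation": [[0, 0.6, 0], [0, 0, 0]], "rot": [[0, 0, 0], [0, 0, 0]], "fingers": [15, 15]}}

```text
t: 12.65
tool_pos: [0.5341, 0.157, 0.1625]
tcp_rot: [-0.574, 0.412, -0.412, 0.575]
ft_force: [-0.7, 0.8, 1.0]
opening: 0.289
```

{"name": "step_arm", "arguments": {"translation": [[0, 1.2, 0], [0, 0.6, 0]], "rot": [[0, 0, 0], [0, 0, 0]], "fingers": [15, 15]}}

```text
t: 12.85
tool_pos: [0.5345, 0.1572, 0.1613]
tcp_rot: [-0.574, 0.412, -0.413, 0.575]
ft_force: [-1.2, -0.4, 5.7]
opening: 0.298
```

{"name": "step_arm", "arguments": {"translation": [[0, 0.3, 0], [0, 0.3, 0]], "rot": [[0, 0, 0], [0, 0, 0]], "fingers": [15, 15]}}

```text
t: 13.05
tool_pos: [0.5347, 0.1573, 0.1613]
tcp_rot: [-0.574, 0.411, -0.413, 0.575]
ft_force: [-1.8, -0.1, 5.2]
opening: 0.295
```

Run:
```python
from h import *
from bench import r
plan(r.get_state(),[.5335,.1555,.25],-1.242)
```

```text
t 13.05 pos [0.5347 0.1573 0.1613] yaw -1.244 tooly [ 2.8e-03  8.0e-04 -1.0e+00] F [-1.85 -0.05  5.18] open 0.295
tool mm [  1.4 -88.7  -1.4] rot deg [-0.17 -0.14  0.01]
```

{"name": "step_arm", "arguments": {"translation": [[0.2, 0.3, -0.5], [0, 0.2, 0]], "rot": [[-0.1, 0, 0], [0, 0, 0]], "fingers": [15, 15]}}

```text
t: 13.25
tool_pos: [0.5345, 0.1573, 0.1614]
tcp_rot: [-0.574, 0.412, -0.413, 0.575]
ft_force: [-1.9, -0.2, 4.8]
opening: 0.292
```

The left cushion was pressed by about 6.5 N (around 2 mm) for over 0.4 s. Contact was at TCP z ≈ 0.1634, a depth of about 63.6 mm. Withdrawing.

{"name": "step_arm", "arguments": {"translation": [[0.3, -5, -0.5], [0, -12, 0], [0, -15, 0], [0, -15, 0], [0, -15, 0], [0, -14, 0], [0, -8, 0], [0, 0, 0]], "rot": [[-0.1, 0, 0], [0, 0, 0], [0, 0, 0], [0, 0, 0], [0, 0, 0], [0, 0, 0], [0, 0, 0], [0, 0, 0]], "fingers": [15, 15, 15, 15, 15, 15, 15, 15]}}

```text
t: 14.05
tool_pos: [0.5342, 0.156, 0.2529]
tcp_rot: [-0.574, 0.412, -0.413, 0.575]
ft_force: [-0.8, -0.0, -1.1]
opening: 0.289
```

Run:
```python
from h import *
from bench import r
plan(r.get_state(),[.5412,.0975,.25],-1.242)
```

```text
t 14.05 pos [0.5342 0.156  0.2529] yaw -1.245 tooly [ 1.e-03 -5.e-04 -1.e+00] F [-0.78 -0.   -1.14] open 0.289
tool mm [ 57.6   2.9 -12.1] rot deg [-0.04 -0.16  0.04]
```

{"name": "step_arm", "arguments": {"translation": [[14, 0, -3], [18, 0, -4], [16, 0, -3], [7, 0, -1.5], [0, 0, 0], [0, 0, 0]], "rot": [[0, 0, 0], [0, 0, 0], [0, 0, 0], [0, 0, 0], [0, 0, 0], [0, 0, 0]], "fingers": [15, 15, 15, 15, 15, 15]}}

```text
t: 14.65
tool_pos: [0.5401, 0.0939, 0.2499]
tcp_rot: [0.576, -0.413, 0.412, -0.573]
ft_force: [0.3, -0.0, -1.9]
opening: 0.295
```

Run:
```python
from h import *
from bench import r
plan(r.get_state(),[.5412,.0975,.228],-1.242)
```

```text
t 14.65 pos [0.5401 0.0939 0.2499] yaw -1.246 tooly [-0.0037 -0.002  -1.    ] F [ 0.3  -0.04 -1.86] open 0.295
tool mm [-3.  21.9  2.3] rot deg [ 0.24 -0.24  0.04]
```

{"name": "step_arm", "arguments": {"translation": [[-3, 6, 2.2], [0, 7, 0], [0, 6, 0], [0, 0, 0], [0, 0, 0]], "rot": [[0.2, -0.2, 0], [0, 0, 0], [0, 0, 0], [0, 0, 0], [0, 0, 0]], "fingers": [15, 15, 15, 15, 15]}}

```text
t: 15.15
tool_pos: [0.5403, 0.1005, 0.2283]
tcp_rot: [0.576, -0.411, 0.41, -0.576]
ft_force: [0.2, 0.1, -2.0]
opening: 0.297
```

Run:
```python
from h import *
from bench import r
plan(r.get_state(),[.5412,.0975,.2285],-1.242)
c=r.read_camera("side"); pickle.dump(c,open(f"side7.pkl","wb"))
x0,y0=210,150
cv2.imwrite(f"pics/side7.png",np.clip(cv2.resize(c["color"][y0:y0+60,x0:x0+60,::-1],None,fx=8,fy=8,interpolation=cv2.INTER_NEAREST)*1.4,0,255).astype(np.uint8))
```

```text
t 15.15 pos [0.5403 0.1005 0.2283] yaw -1.238 tooly [-0.0016  0.     -1.    ] F [ 0.24  0.1  -2.04] open 0.297
tool mm [ 3.1 -0.2 -0.1] rot deg [ 0.09  0.22 -0.03]
```

View pics/side7.png

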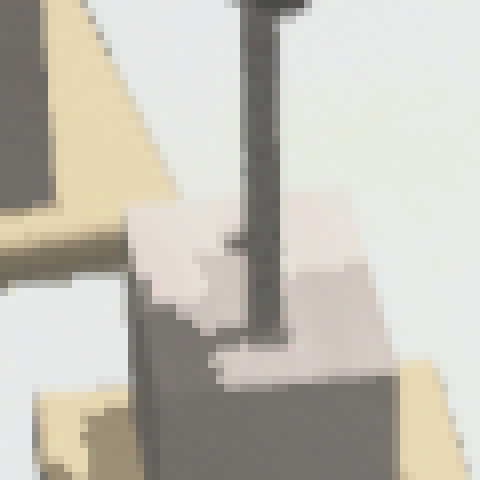

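The tip is at crop (265,338) and the hole peeks out below and to its right at (285,338), so about 3 mm in -y is still missing. Correcting that now.

{"name": "step_arm", "arguments": {"translation": [[3, 0, 0], [0, 0, 0], [0, 0, 0]], "rot": [[0, 0, 0], [0, 0, 0], [0, 0, 0]], "fingers": [15, 15, 15]}}

```text
t: 15.5
tool_pos: [0.5417, 0.0974, 0.2288]
tcp_rot: [0.576, -0.411, 0.41, -0.576]
ft_force: [-0.0, -0.9, -0.6]
opening: 0.291
```

Run:
```python
from h import *
from bench import r
plan(r.get_state(),[.5412,.0975,.2285],-1.242)
```

```text
t 15.50 pos [0.5417 0.0974 0.2288] yaw -1.238 tooly [-9.e-04  1.e-04 -1.e+00] F [-0.03 -0.92 -0.65] open 0.291
tool mm [-0.3  0.3 -0.4] rot deg [ 0.05  0.21 -0.02]
```

{"name": "step_arm", "arguments": {"translation": [[0, 3, 0], [0, 3, 0], [0, 3, 0], [0, 0, 0]], "rot": [[0, 0, 0], [0, 0, 0], [0, 0, 0], [0, 0, 0]], "fingers": [15, 15, 15, 15]}}

```text
t: 15.9
tool_pos: [0.5417, 0.0972, 0.2191]
tcp_rot: [0.576, -0.411, 0.41, -0.576]
ft_force: [0.7, -0.0, 0.3]
opening: 0.291
```

{"name": "step_arm", "arguments": {"translation": [[0, 2, 0], [0, 2, 0], [0, 0, 0]], "rot": [[0, 0, 0], [0, 0, 0], [0, 0, 0]], "fingers": [15, 15, 15]}}

```text
t: 16.2
tool_pos: [0.5416, 0.0973, 0.2147]
tcp_rot: [0.576, -0.411, 0.41, -0.576]
ft_force: [0.3, 0.8, -1.3]
opening: 0.294
```

{"name": "step_arm", "arguments": {"translation": [[0, 4, 0], [0, 5, 0], [0, 5, 0], [0, 4, 0], [0, 3, 0], [0, 0, 0]], "rot": [[0, 0, 0], [0, 0, 0], [0, 0, 0], [0, 0, 0], [0, 0, 0], [0, 0, 0]], "fingers": [15, 15, 15, 15, 15, 15]}}

```text
t: 16.8
tool_pos: [0.5414, 0.0973, 0.1914]
tcp_rot: [0.576, -0.411, 0.41, -0.576]
ft_force: [0.2, -0.5, -1.1]
opening: 0.293
```

Run:
```python
from h import *
from bench import r
plan(r.get_state(),[.5412,.0975,.19],-1.242)
```

```text
t 16.80 pos [0.5414 0.0973 0.1914] yaw -1.239 tooly [-1.5e-03  1.0e-04 -1.0e+00] F [ 0.2  -0.51 -1.05] open 0.293
tool mm [-0.3  1.4 -0.1] rot deg [ 0.08  0.2  -0.03]
```

Depth is about 35.6 mm. From here I'm using ≤2 mm increments.

{"name": "step_arm", "arguments": {"translation": [[0, 1, 0], [0, 1, 0], [0, 0, 0]], "rot": [[0, 0, 0], [0, 0, 0], [0, 0, 0]], "fingers": [15, 15, 15]}}

```text
t: 17.1
tool_pos: [0.5415, 0.0973, 0.1894]
tcp_rot: [0.576, -0.411, 0.41, -0.576]
ft_force: [-0.5, -0.3, -1.8]
opening: 0.291
```

{"name": "step_arm", "arguments": {"translation": [[0, 1, 0], [0, 0.7, 0], [0, 0, 0]], "rot": [[0, 0, 0], [0, 0, 0], [0, 0, 0]], "fingers": [15, 15, 15]}}

```text
t: 17.4
tool_pos: [0.5417, 0.0974, 0.1879]
tcp_rot: [0.576, -0.411, 0.41, -0.576]
ft_force: [-0.7, 0.2, -2.0]
opening: 0.295
```

{"name": "step_arm", "arguments": {"translation": [[0, 1, 0], [0, 0.7, 0], [0, 0, 0]], "rot": [[0, 0, 0], [0, 0, 0], [0, 0, 0]], "fingers": [15, 15, 15]}}

```text
t: 17.7
tool_pos: [0.5417, 0.0975, 0.1861]
tcp_rot: [0.576, -0.411, 0.41, -0.576]
ft_force: [0.3, 0.0, -2.1]
opening: 0.295
```

{"name": "step_arm", "arguments": {"translation": [[0, 1, 0], [0, 0.5, 0], [0, 0, 0]], "rot": [[0, 0, 0], [0, 0, 0], [0, 0, 0]], "fingers": [15, 15, 15]}}

```text
t: 18.0
tool_pos: [0.5417, 0.0975, 0.1845]
tcp_rot: [0.576, -0.411, 0.41, -0.576]
ft_force: [0.5, -0.0, -1.1]
opening: 0.29
```

{"name": "step_arm", "arguments": {"translation": [[0, 1, 0], [0, 0.7, 0], [0, 0, 0]], "rot": [[0, 0, 0], [0, 0, 0], [0, 0, 0]], "fingers": [15, 15, 15]}}

```text
t: 18.3
tool_pos: [0.5417, 0.0975, 0.1826]
tcp_rot: [0.576, -0.411, 0.41, -0.576]
ft_force: [0.7, -0.5, -1.6]
opening: 0.292
```

{"name": "step_arm", "arguments": {"translation": [[0, 1, 0], [0, 0.5, 0], [0, 0, 0]], "rot": [[0, 0, 0], [0, 0, 0], [0, 0, 0]], "fingers": [15, 15, 15]}}

```text
t: 18.6
tool_pos: [0.5417, 0.0975, 0.181]
tcp_rot: [0.576, -0.411, 0.41, -0.576]
ft_force: [0.3, -0.0, -2.0]
opening: 0.294
```

{"name": "step_arm", "arguments": {"translation": [[0, 1, 0], [0, 0.7, 0], [0, 0, 0]], "rot": [[0, 0, 0], [0, 0, 0], [0, 0, 0]], "fingers": [15, 15, 15]}}

```text
t: 18.9
tool_pos: [0.542, 0.0976, 0.1796]
tcp_rot: [-0.576, 0.41, -0.41, 0.576]
ft_force: [-0.6, 1.1, 0.2]
opening: 0.289
```

{"name": "step_arm", "arguments": {"translation": [[0, 1, 0], [0, 0.5, 0], [0, 0, 0]], "rot": [[0, 0, 0], [0, 0, 0], [0, 0, 0]], "fingers": [15, 15, 15]}}

```text
t: 19.2
tool_pos: [0.5423, 0.0979, 0.179]
tcp_rot: [-0.575, 0.41, -0.411, 0.576]
ft_force: [-1.4, -0.8, 1.3]
opening: 0.294
```

{"name": "step_arm", "arguments": {"translation": [[0, 1.2, 0], [0, 0.6, 0]], "rot": [[0, 0, 0], [0, 0, 0]], "fingers": [15, 15]}}

```text
t: 19.4
tool_pos: [0.5427, 0.0981, 0.178]
tcp_rot: [-0.575, 0.41, -0.411, 0.577]
ft_force: [-2.7, -0.0, 7.4]
opening: 0.294
```

{"name": "step_arm", "arguments": {"translation": [[0, 0.3, 0], [0, 0.3, 0]], "rot": [[-0.1, 0, 0], [0, 0, 0]], "fingers": [15, 15]}}

```text
t: 19.6
tool_pos: [0.5428, 0.0982, 0.1781]
tcp_rot: [-0.576, 0.41, -0.411, 0.576]
ft_force: [-2.8, -0.2, 5.7]
opening: 0.293
```

Run:
```python
from h import *
from bench import r
plan(r.get_state(),[.5412,.0975,.25],-1.242)
```

```text
t 19.60 pos [0.5428 0.0982 0.1781] yaw -1.238 tooly [ 1.5e-03 -3.0e-04 -1.0e+00] F [-2.82 -0.22  5.75] open 0.293
tool mm [  0.2 -71.9  -1.6] rot deg [-0.07  0.21  0.04]
```

Pressing with about 7 N (around 2.3 mm). I'm holding a bit longer to be sure of the 0.2 s.

{"name": "step_arm", "arguments": {"translation": [[0.2, 0.3, -0.8], [0, 0.3, 0]], "rot": [[0, 0, 0], [0, 0, 0]], "fingers": [15, 15]}}

```text
t: 19.8
tool_pos: [0.5424, 0.098, 0.1781]
tcp_rot: [-0.575, 0.41, -0.411, 0.576]
ft_force: [-1.4, -0.7, 5.4]
opening: 0.293
```

{"name": "step_arm", "arguments": {"translation": [[0, -5, -0.8], [0, -10, 0], [0, -15, 0], [0, -15, 0], [0, -15, 0], [0, -10, 0], [0, -3, 0], [0, 0, 0]], "rot": [[0, 0, 0], [0, 0, 0], [0, 0, 0], [0, 0, 0], [0, 0, 0], [0, 0, 0], [0, 0, 0], [0, 0, 0]], "fingers": [15, 15, 15, 15, 15, 15, 15, 15]}}

```text
t: 20.6
tool_pos: [0.5413, 0.0973, 0.2573]
tcp_rot: [-0.575, 0.41, -0.411, 0.576]
ft_force: [0.2, 0.3, -1.6]
opening: 0.289
```

Run:
```python
from h import *
from bench import r
plan(r.get_state(),[.5337,.1563,.25],-1.242)
```

```text
t 20.60 pos [0.5413 0.0973 0.2573] yaw -1.238 tooly [ 2.7e-03 -1.0e-04 -1.0e+00] F [ 0.15  0.32 -1.55] open 0.289
tool mm [-58.2   7.3  12.1] rot deg [-0.14  0.21  0.06]
```

The right bore gave contact at about 46.8 mm and the left at about 63.6 mm, so the left is the deeper one. Returning there.

{"name": "step_arm", "arguments": {"translation": [[-14, 0, 3], [-18, 2, 4], [-15, 2, 3], [-6, 1, 1], [0, 0, 0], [0, 0, 0]], "rot": [[0, 0, 0], [0, 0, 0], [0, 0, 0], [0, 0, 0], [0, 0, 0], [0, 0, 0]], "fingers": [15, 15, 15, 15, 15, 15]}}

```text
t: 21.2
tool_pos: [0.5321, 0.1557, 0.2492]
tcp_rot: [0.577, -0.411, 0.41, -0.576]
ft_force: [0.5, -0.6, -1.6]
opening: 0.296
```

Run:
```python
from h import *
from bench import r
plan(r.get_state(),[.5337,.1563,.229],-1.242)
```

```text
t 21.20 pos [0.5321 0.1557 0.2492] yaw -1.237 tooly [-2.e-03 -2.e-04 -1.e+00] F [ 0.47 -0.56 -1.57] open 0.296
tool mm [ 0.  20.2  1.8] rot deg [ 0.11  0.28 -0.03]
```

{"name": "step_arm", "arguments": {"translation": [[0, 6, 1.5], [0, 6, 0], [0, 6, 0], [0, 0, 0], [0, 0, 0]], "rot": [[0.1, 0, 0], [0, 0, 0], [0, 0, 0], [0, 0, 0], [0, 0, 0]], "fingers": [15, 15, 15, 15, 15]}}

```text
t: 21.7
tool_pos: [0.534, 0.1537, 0.2288]
tcp_rot: [0.576, -0.411, 0.411, -0.575]
ft_force: [0.4, 0.4, -1.0]
opening: 0.293
```

Run:
```python
from h import *
from bench import r
plan(r.get_state(),[.5337,.1563,.229],-1.242)
```

```text
t 21.70 pos [0.534  0.1537 0.2288] yaw -1.241 tooly [-1.1e-03 -6.0e-04 -1.0e+00] F [ 0.39  0.38 -0.96] open 0.293
tool mm [-2.6 -0.2  0.6] rot deg [0.07 0.08 0.01]
```

{"name": "step_arm", "arguments": {"translation": [[-2.5, 0, 0.5], [0, 0, 0], [0, 0, 0]], "rot": [[0, 0, 0], [0, 0, 0], [0, 0, 0]], "fingers": [15, 15, 15]}}

```text
t: 22.0
tool_pos: [0.5338, 0.1563, 0.2292]
tcp_rot: [0.576, -0.411, 0.411, -0.575]
ft_force: [0.7, 0.3, -1.0]
opening: 0.292
```

Run:
```python
from h import *
from bench import r
plan(r.get_state(),[.5337,.1563,.229],-1.242)
```

```text
t 22.00 pos [0.5338 0.1563 0.2292] yaw -1.241 tooly [-6.e-04 -5.e-04 -1.e+00] F [ 0.68  0.33 -1.03] open 0.292
tool mm [-0.   0.2 -0.1] rot deg [0.04 0.06 0.01]
```

{"name": "step_arm", "arguments": {"translation": [[0, 3, 0], [0, 3, 0], [0, 3, 0], [0, 0, 0]], "rot": [[0, 0, 0], [0, 0, 0], [0, 0, 0], [0, 0, 0]], "fingers": [15, 15, 15, 15]}}

```text
t: 22.4
tool_pos: [0.5338, 0.1565, 0.2196]
tcp_rot: [0.576, -0.411, 0.411, -0.575]
ft_force: [0.9, -0.3, -1.6]
opening: 0.296
```

{"name": "step_arm", "arguments": {"translation": [[0, 4, 0], [0, 5, 0], [0, 5, 0], [0, 5, 0], [0, 5, 0], [0, 5, 0], [0, 0, 0]], "rot": [[0, 0, 0], [0, 0, 0], [0, 0, 0], [0, 0, 0], [0, 0, 0], [0, 0, 0], [0, 0, 0]], "fingers": [15, 15, 15, 15, 15, 15, 15]}}

```text
t: 23.1
tool_pos: [0.5334, 0.1566, 0.1874]
tcp_rot: [0.576, -0.411, 0.411, -0.575]
ft_force: [0.8, -0.1, -1.3]
opening: 0.294
```

Run:
```python
from h import *
from bench import r
plan(r.get_state(),[.5337,.1563,.1645],-1.242)
```

```text
t 23.10 pos [0.5334 0.1566 0.1874] yaw -1.241 tooly [-1.3e-03 -2.0e-04 -1.0e+00] F [ 0.76 -0.14 -1.34] open 0.294
tool mm [ 0.4 22.9  0.2] rot deg [ 0.07  0.08 -0.01]
```

{"name": "step_arm", "arguments": {"translation": [[0, 4, 0], [0, 4, 0], [0, 4, 0], [0, 3, 0], [0, 3, 0], [0, 2, 0], [0, 0, 0]], "rot": [[0, 0, 0], [0, 0, 0], [0, 0, 0], [0, 0, 0], [0, 0, 0], [0, 0, 0], [0, 0, 0]], "fingers": [15, 15, 15, 15, 15, 15, 15]}}

```text
t: 23.8
tool_pos: [0.5335, 0.1568, 0.1658]
tcp_rot: [0.576, -0.411, 0.411, -0.575]
ft_force: [-0.2, 0.8, -1.5]
opening: 0.291
```

{"name": "step_arm", "arguments": {"translation": [[0, 1, 0], [0, 0.7, 0], [0, 0, 0]], "rot": [[0, 0, 0], [0, 0, 0], [0, 0, 0]], "fingers": [15, 15, 15]}}

```text
t: 24.1
tool_pos: [0.5337, 0.1569, 0.1643]
tcp_rot: [0.575, -0.411, 0.411, -0.575]
ft_force: [0.1, 0.4, -2.6]
opening: 0.294
```

{"name": "step_arm", "arguments": {"translation": [[0, 1, 0], [0, 0.3, 0], [0, 0, 0]], "rot": [[0, 0, 0], [0, 0, 0], [0, 0, 0]], "fingers": [15, 15, 15]}}

```text
t: 24.4
tool_pos: [0.5338, 0.157, 0.1632]
tcp_rot: [-0.575, 0.411, -0.411, 0.575]
ft_force: [0.2, 0.8, -0.7]
opening: 0.292
```

{"name": "step_arm", "arguments": {"translation": [[0, 0.5, 0], [0, 0, 0]], "rot": [[0, 0, 0], [0, 0, 0]], "fingers": [15, 15]}}

```text
t: 24.6
tool_pos: [0.5339, 0.157, 0.1629]
tcp_rot: [-0.575, 0.411, -0.411, 0.576]
ft_force: [-0.1, -0.5, 0.6]
opening: 0.292
```

{"name": "step_arm", "arguments": {"translation": [[0, 0, 0], [0, 0, 0], [0, 0, 0], [0, 0, 0], [0, 0, 0], [0, 0, 0]], "rot": [[0, 0, 0], [0, 0, 0], [0, 0, 0], [0, 0, 0], [0, 0, 0], [0, 0, 0]], "fingers": [26, 28, 34, 45, 60, 75]}}

```text
t: 25.2
tool_pos: [0.5345, 0.1567, 0.1632]
tcp_rot: [-0.575, 0.411, -0.412, 0.576]
ft_force: [-0.4, 0.2, 0.8]
opening: 0.842
```

Run:
```python
from h import *
from bench import r
plan(r.get_state(),[.5337,.1563,.25],-1.242)
c=r.read_camera("side")
x0,y0=200,110
cv2.imwrite(f"pics/side8.png",np.clip(cv2.resize(c["color"][y0:y0+90,x0:x0+90,::-1],None,fx=6,fy=6,interpolation=cv2.INTER_NEAREST)*1.4,0,255).astype(np.uint8))
```

```text
t 25.20 pos [0.5345 0.1567 0.1632] yaw -1.241 tooly [ 0.0014  0.     -1.    ] F [-0.38  0.17  0.82] open 0.842
tool mm [  0.1 -86.8  -0.7] rot deg [-0.08  0.06  0.02]
```

View pics/side8.png

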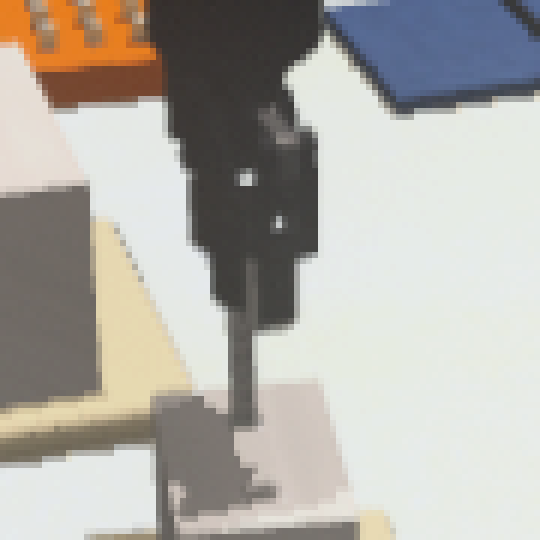

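The fingers are open and the rod stands in the left bore, its shaft entering at crop (245,425). Now going straight up.

{"name": "step_arm", "arguments": {"translation": [[0, -4, 0], [0, -8, 0], [0, -15, 0], [0, -20, 0], [0, -25, 0], [0, -25, 0], [0, -20, 0], [0, 0, 0]], "rot": [[0, 0, 0], [0, 0, 0], [0, 0, 0], [0, 0, 0], [0, 0, 0], [0, 0, 0], [0, 0, 0], [0, 0, 0]], "fingers": [85, 85, 85, 85, 85, 85, 85, 85]}}

```text
t: 26.05
tool_pos: [0.5342, 0.1575, 0.2922]
tcp_rot: [-0.574, 0.41, -0.412, 0.577]
ft_force: [-0.3, -0.1, -0.4]
opening: 0.993
```

Run:
```python
from h import *
from bench import r
plan(r.get_state(),[.5337,.1563,.25],-1.242)
c=r.read_camera("side");pickle.dump(c,open("side9.pkl","wb"))
for z in (.0364+.128,.0364+.16):print(proj(c,[.5335,.1563,z]))
x0,y0=200,100
cv2.imwrite(f"pics/side9.png",np.clip(cv2.resize(c["color"][y0:y0+100,x0:x0+90,::-1],None,fx=6,fy=6,interpolation=cv2.INTER_NEAREST)*1.4,0,255).astype(np.uint8))
c=r.read_camera("top")
cv2.imwrite(f"pics/top9.png",np.clip(cv2.resize(c["color"][:,:,::-1],(800,600),interpolation=cv2.INTER_CUBIC)*1.4,0,255).astype(np.uint8))
```

```text
t 26.05 pos [0.5342 0.1575 0.2922] yaw -1.24 tooly [ 0.0051  0.0014 -1.    ] F [-0.25 -0.07 -0.42] open 0.993
tool mm [ 0.9 42.2 -1.1] rot deg [-0.3   0.13  0.02]
[240.01207963 159.18295241]
[239.72526018 148.69829439]
```

View pics/side9.png

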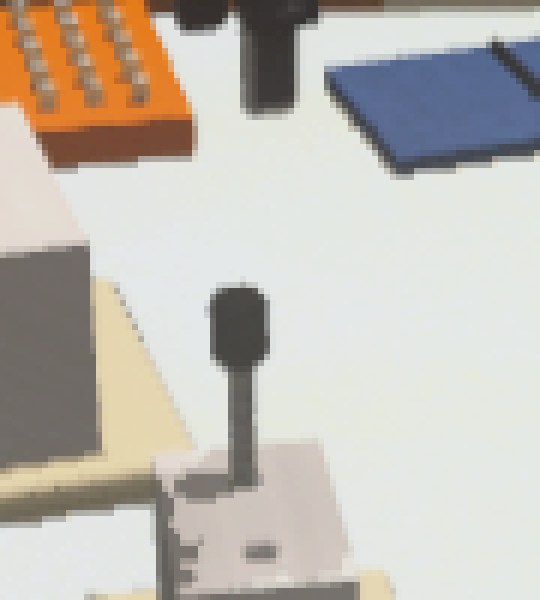

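View pics/top9.png

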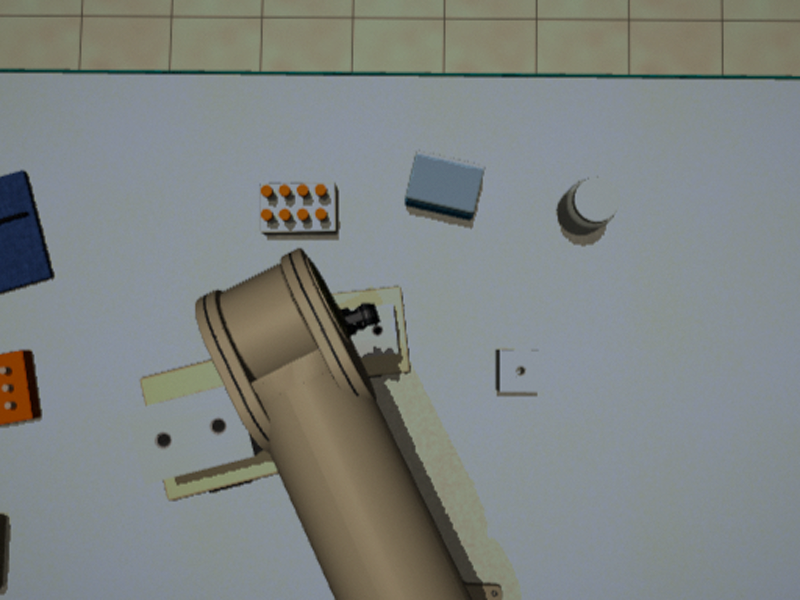

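The side crop shows the rod released and upright in the left bore, its head at (240,325) and the fingers well clear at (270,110). The top view shows the rack, tip box and jar at their starting pixels.

{"name": "step_arm", "arguments": {"translation": [[0, 0, 0], [0, 0, 0], [0, 0, 0]], "rot": [[0, 0, 0], [0, 0, 0], [0, 0, 0]], "fingers": [85, 85, 85]}}

```text
t: 26.45
tool_pos: [0.5325, 0.1565, 0.2874]
tcp_rot: [0.576, -0.411, 0.41, -0.575]
ft_force: [0.5, 0.7, -0.7]
opening: 0.998
```

Run:
```python
from bench import r
print(r.close_job())
```

```text
the job is handed in; nothing more can be done
None
```

The left bore is the deeper one. The rod now stands in it, released and upright, and I handed the job in at about 26.5 s. Closing the job gives no verdict, so I don't have official confirmation.

| Bore | Depth at contact | Peak press |
|---|---|---|
| Left | about 63.6 mm | about 7.3 N (about 2.4 mm) |
| Right | about 47 mm | about 9 N (about 3 mm) |

The depths assume the rod tip started 10 mm above the bench in its stand. I held each press for at least 0.4 s. The compressions come from the wrist force, because the cushions can't be read directly, and both stayed well below the 5 mm crush limit.

- **Last side picture:** the rod is upright in the left bore, its head height matches the deep bore, and the open fingers are well clear above it.
- **Last top picture:** the tip box, jar and tube rack are where they started.
- **Not checked directly:** the final cushion compression, which I estimate at about 0.5 mm from the rod's weight of roughly 1.5 N.
- **Disagreement between cameras:** the two views differed by about 3 mm in y. I averaged them and corrected from the side view, and the rod entered both bores with no noticeable resistance.

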